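# Lock out the vibrating table at its isolator

### The job

Make the vibrating table safe for cleaning at the sloped control box: turn the big black isolator handle anticlockwise from on until it is fully home at off, then swing the steel lockout hasp in its grip fully out so that it stands up ready for a padlock. Finally try the handle: push it back towards on until you feel the hasp holding it firmly, without forcing it, and let go, leaving it off with the hasp standing out. Leave the tub, padlock, scraper and mould beside the box where they are.

Things in the scene. Friction and masses are not known exactly. Their poses are not given: they have to be found in the camera images.
- console: Fixed grey sheet-steel control box like a small desk, 240 mm deep (its x), 260 mm wide (its y), 60 mm high in front (-x), 147 mm at the back; its flat top face rises 20 degrees to the back. Origin: centre of the underside. Lamps, buttons and a dial up to 18 mm high stand on the face, left along its lower edge and in its upper left corner.
- lock_plate: Fixed aluminium square plate under the handle, 156 mm wide, 10 mm thick, on the sloped face. Origin: on the handle's turning axis, on the face (the plate's underside). z is the turning axis, out of the face; x points up the slope, away from the robot; y to the left along the face. 'Over the face' below means along this z from this origin.
- handle (a joint): Turn of the black handle about the plate's z, rad: 0 = on, grip pointing up the slope (plate +x); 1.571 = off, grip pointing left (plate +y), at a hard stop. Starts at 0 to 0.25. Friction about 0.3 N m; stays where left. With the hasp out it can go back only about 0.05 rad from off before the hasp's tail bears on the slot's side; 12 to 15 N at the grip is a firm trial.
- grip_end (a point): Point inside the handle's straight radial grip: middle of its width and height, 90 mm from the turning axis, 33 mm over the face. The grip is 32 mm wide, from 20 to 46 mm over the face, and ends 102 mm from the axis; it springs from a round hub of 30 mm radius.
- hasp (a joint): Swing of the steel lockout hasp about its pin across the grip, rad: 0 = folded in the grip, arm pointing outward along it; 1.571 = arm standing out at right angles to the face; stop at 1.60. Starts at 0 to 0.12. Friction about 0.09 N m; it stays where left. Unless the handle is at off, its tail hits the plate at about 0.9 rad.
- hasp_pin (a point): Middle of the hasp's pin: 64 mm from the handle's turning axis, 42 mm over the face; the pin lies across the grip, parallel to the face.
- hasp_eye (a point): Centre of the padlock eye, the hasp's flat outer end, 52 mm from the pin: 26 mm wide and 26 mm long (39 to 65 mm from the pin), 6 mm thick, 10 mm hole. Folded, it sticks out past the grip's end, 103 to 129 mm from the handle's axis, with 39 mm of clear space beneath it down to the face.
- hasp_tail: The hasp's inner end, a 40 mm long, 9 mm wide, 6 mm thick tail hidden in the grip; it turns with the hasp, down into the slot as the eye swings up. Origin on the pin; x along the hasp from the pin towards the eye, y along the pin.
- slot (a point): Middle of the mouth of the lock slot in the plate, 53 mm from the turning axis towards plate +y, 10 mm over the face: 36 mm long (plate y), 15 mm wide (plate x), 10 mm deep; takes the hasp's tail when the handle is at off.
- tub: Bystander: white plastic mixing tub, 110 mm across, 118 mm high, beside the control box; origin at the centre of its underside.
- padlock: Bystander: brass padlock lying on the table beside the control box, about 85 mm long, 24 mm high; leave it.
- scraper: Bystander: plaster scraper lying left of the control box.
- mould: Bystander: open plaster mould, 150 x 110 x 60 mm.

How it is judged:
By the outcome, as a careful person would: the job done as asked, in the order asked, and still so for the second after the job is handed in, with the robot touching nothing.
It also fails if it takes over 64 s, if anything falls off the work surface, if the arm or the gripper's body presses on something with over 40 N, if the wrist force passes 120 N, or if a joint passes its speed limit or range.

### The arm

A 6-joint arm with a two-finger parallel gripper is mounted at the origin on the work surface. World frame = base frame: x ahead of the robot, y to its left, z up, the work surface at z = 0. Lengths are in m, angles in rad, forces in N, time in s.
With the tool pointing down it reaches from about 0.35 to 0.85 m from the base axis. Payload 8.1 kg.
Tool frame: the origin (TCP) lies on the mounting face of the last link; the fingertips stand 186 mm ahead of it and the grasp point (between the pads) lies 167 mm ahead of it; z points along the fingers, y is the line along which they close (so a half turn about z gives the same grasp; the last joint's range is limited). The gripper opens to 93 mm and grips with 3 to 60 N. Pads are 15 mm wide; open, the fingers measure 128 mm over their backs; the gripper's body (75 mm by 188 mm) begins 65 mm behind the grasp point.
Start: joints at [-1.295, 0.13, 1.488, -0, 1.523, -0.085], TCP at [0.212, -0.561, 0.405] pointing down, gripper open.
Joint ranges: [-2.96, 2.96], [-0.89, 2.26], [0.02, 2.5], [-1.34, 4.48], [0, 2.73], [-2.66, 2.66]. Speed limits (rad/s): [2.39, 2.39, 2.79, 3.14, 3.14, 3.14].

### API

Orientations are given as a rotation vector (axis times angle).
In Python, from plant import read_state, read_camera, camera_params, close_job gives the robot as it stands. The module is installed in compiled form; this text tells all that it offers.
- The arm moves only by the tool servo_tool, never from a script. Its argument "increments" is a list of rows, each an object with "slide": the shift along the tool's x, y, z in mm, a list of three; "dr": the turn, a rotation vector about the tool's x, y, z in rad, a list of three; "jaw": the closure, from 0 (fully open) to 1 (shut). In form: [{"slide": [x, y, z], "dr": [ax, ay, az], "jaw": jaw}, ...]. A call has 1 to 20 rows; each row is the pose to reach, as a shift and turn from the pose commanded when the call began, along the tool's axes at that moment; what a row does not reach only later rows make up. A row lasts 1/10 s, in which the tool goes at most 50 mm and 8.59 degrees, less where a joint would pass 70% of its speed; a pose out of reach is approached as far as the arm can. A call with a gripper value outside its range is refused whole. The fingers move at their own pace and stop on an object; "force" is the grip in N (left out, the last holds). Time passes only in rows, so rows that repeat a pose let the fingers close. It gives the time, the measured TCP pose, the force, the opening and the grip force at its end, in the units of the state.
- read_state(): the state, without advancing time (a new reading comes with each control period).
- read_camera(name): name is "scene" or "top" or "wrist"; returns (picture, depth): 384x512x3 uint8, red, green, blue; 384x512 float32, m along the optical axis (not along the pixel's ray), 0 where there is no reading.
- camera_params(name): a dict with "fx", "fy", "cx", "cy" (pixels), "rvec" (rotation vector, rad) and "tvec" (3), from world to camera coordinates, as OpenCV has them. Camera axes: x right, y down, z forward; pixel columns grow to the right and rows downward; lengths in m; the calibration is good to about 2 mm. A picture is of the moment at which its call begins: read the wrist's pose just before it. camera_params takes no time and is no camera call; for the wrist camera it gives the pose at the moment of the call.
- close_job(): hands the job in; it is judged then, once.
The state is a dict: "t": time; "q": joint angles; "dq": joint speeds; "joint_torque": joint torques, N m; "tool_pos": TCP position; "orientation": TCP orientation; "force": force on the tool from outside, world axes, zero at the start; "wrist_torque": the same for the moment, N m; "opening": finger opening in m; "gripper_force": force on a finger pad.
Only numpy, scipy, OpenCV 4.12 (cv2) and the standard library are available. Lean on these libraries where they do the work, as an engineer would, in place of code of your own. Each camera call takes 0.05 s, during which the arm holds its last target. There are 200 camera calls.

## Working session

There is one attempt and no reset: what is moved stays moved. The work goes in short steps, Python scripts to look and compute and a tool call to move; the robot and the scene stay as the last step left them, time stands still between calls to the robot, and variables do not carry over. Pictures are saved under pics/ and viewed, at most 10 in all, crops included, and the job is handed in when it is done.

Besides the shell and the picture viewer there is one more tool, called as name([rows], argument=value, ...), one row to a line, values as JSON. servo_tool: Moves the arm, as the interface text tells. Its arguments: {"type":"object","properties":{"increments":{"type":"array"},"force":{"type":"number"}},"required":["increments"]}

```bash
mkdir -p pics
cat > h.py <<'E'
import numpy as np, cv2
from plant import *
def cam(n):
    p=camera_params(n); img,d=read_camera(n)
    return img,d,p
def world(p,d,u,v):
    R=cv2.Rodrigues(np.array(p['rvec'],float))[0]; t=np.array(p['tvec'],float)
    z=d[v,u]; c=np.stack([(u-p['cx'])/p['fx']*z,(v-p['cy'])/p['fy']*z,z],-1)
    return (c-t)@R
E
python3 - <<'E'
from h import *
s=read_state(); print({k:np.round(v,3).tolist() for k,v in s.items()})
a=cam('scene');b=cam('top')
for n,x in(('scene',a),('top',b)):
    cv2.imwrite(f'pics/{n}.png',x[0][:,:,::-1]); np.savez(f'{n}.npz',img=x[0],d=x[1],**{k:np.array(v) for k,v in x[2].items()})
    print(n,x[2],(x[1]==0).mean())
E
```

```text
{'t': 0.0, 'q': [-1.295, 0.131, 1.489, 0.0, 1.523, -0.085], 'dq': [-0.001, -0.001, -0.001, -0.001, 0.002, 0.001], 'joint_torque': [0.003, -55.985, -49.176, 0.077, 0.036, -0.0], 'tool_pos': [0.212, -0.561, 0.404], 'orientation': [-3.089, -0.563, 0.0], 'force': [-0.29, 0.705, 0.634], 'wrist_torque': [0.019, -0.022, 0.04], 'gripper_force': 0.0, 'opening': 0.093}
scene {'fx': 457.7286217665855, 'fy': 457.7286217665855, 'cx': 253.85031295058178, 'cy': 190.82165969984396, 'rvec': array([ 2.05601074,  0.61649682, -0.36820093]), 'tvec': array([-0.49755203,  0.00341131,  1.40445338])} 0.017084757486979168
top {'fx': 409.02453013680224, 'fy': 409.02453013680224, 'cx': 258.8924742921697, 'cy': 194.81942319195483, 'rvec': array([ 2.19013228, -2.15056616,  0.08567624]), 'tvec': array([0.08222366, 0.5834337 , 1.01251674])} 0.004079182942708333
```

View pics/scene.png

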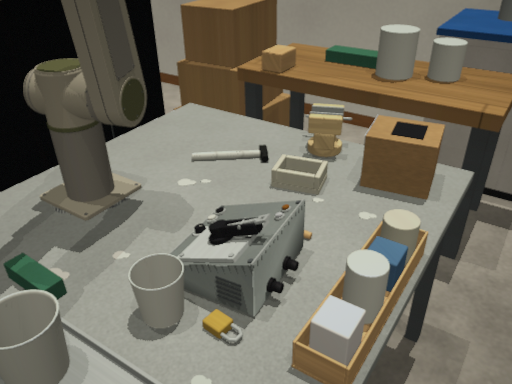

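View pics/top.png

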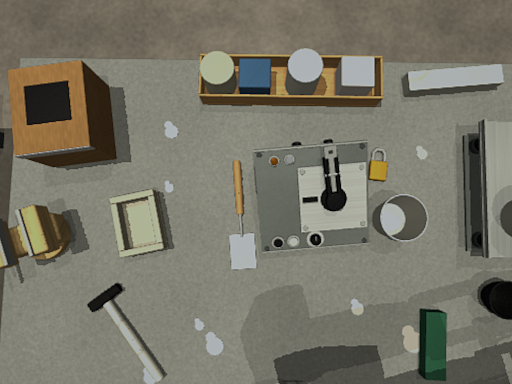

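The top view shows the console at about (312,197). The hub is at (333,200), the grip and hasp point up to (330,150), the slot is at (310,199) and the tub at (403,217). Next I'll measure the face frame.

Run:
```python
from h import *
z=np.load('top.npz'); img,d=z['img'],z['d']; p={k:z[k] for k in('fx','fy','cx','cy','rvec','tvec')}
V,U=np.mgrid[0:384,0:512]; W=world(p,d,U,V)
hsv=cv2.cvtColor(img,cv2.COLOR_RGB2HSV)
# console face: grey region lower-left part of the face; fit plane
m=np.zeros(d.shape,bool); m[175:230,264:294]=1
P=W[m]; 
for _ in range(3):
    A=np.c_[P[:,:2],np.ones(len(P))]; c=np.linalg.lstsq(A,P[:,2],rcond=None)[0]; r=P[:,2]-A@c; P=P[abs(r)<max(.002,2*r.std())]
n=np.r_[-c[:2],1]; n/=np.linalg.norm(n); print('plane',c,'n',n,'slope deg',np.degrees(np.arccos(n[2])),'yaw',np.degrees(np.arctan2(-n[1],-n[0])),r.std())
h=(W-np.array([0,0,c[2]]))@n
roi=np.zeros(d.shape,bool); roi[135:255,250:375]=1
plate=(roi&(hsv[...,2]>165)&(hsv[...,1]<50)&(abs(h-.010)<.006)).astype(np.uint8)
plate=cv2.morphologyEx(plate,cv2.MORPH_OPEN,np.ones((3,3)))
cs,_=cv2.findContours(plate,cv2.RETR_EXTERNAL,2); k=max(cs,key=cv2.contourArea); 
print('plate h',np.median(h[plate>0]),'rect',cv2.minAreaRect(k))
bp=cv2.boxPoints(cv2.minAreaRect(k))
R=cv2.Rodrigues(p['rvec'])[0]; C=-R.T@p['tvec']
def ray(u,v,hh):
    q=R.T@np.array([(u-p['cx'])/p['fx'],(v-p['cy'])/p['fy'],1]); o=np.array([0,0,c[2]+hh/n[2]])
    return C+q*(((o-C)@n)/(q@n))
Q=np.array([ray(*b,.010) for b in bp]); print('plate corners',Q.round(4),'centre',Q.mean(0)-.01*n,'sides',np.linalg.norm(Q-np.roll(Q,1,0),axis=1))
dark=roi&(hsv[...,2]<60)&(h>.015)
print('dark h pct',np.percentile(h[dark],[5,50,95]),'n',dark.sum())
for lo,hi in((.015,.03),(.03,.04),(.04,.05),(.05,.065),(.065,.1)):
    s=roi&(h>lo)&(h<hi); print(lo,s.sum(),np.c_[U[s],V[s]].mean(0) if s.any() else'')
o=img[135:260,245:380]; cv2.imwrite('pics/crop.png',cv2.resize(o[:,:,::-1],None,fx=4.6,fy=4.6,interpolation=cv2.INTER_CUBIC))
face=(roi&(abs(h)<.03)).astype(np.uint8)
```

```text
plane [ 0.36195222  0.03523332 -0.10145941] n [-0.34015741 -0.03311176  0.93978537] slope deg 19.98445588799954 yaw 5.559795015472006 0.001561849804561006
plate h 0.009791390962450634 rect ((333.0, 197.0), (66.0, 64.0), 90.0)
plate corners [[ 0.6434 -0.0028  0.142 ]
 [ 0.6466 -0.1487  0.138 ]
 [ 0.4973 -0.1615  0.0835]
 [ 0.4944 -0.0092  0.0878]] centre [ 0.57383296 -0.08019607  0.10341513] sides [0.15864981 0.14599235 0.15942773 0.15239869]
dark h pct [0.01746469 0.04439901 0.04765121] n 773
0.015 226 [324.23451327 209.57079646]
0.03 81 [330.13580247 183.08641975]
0.04 787 [332.62007624 181.48284625]
0.05 91 [329.64835165 150.83516484]
0.065 0
```

View pics/crop.png

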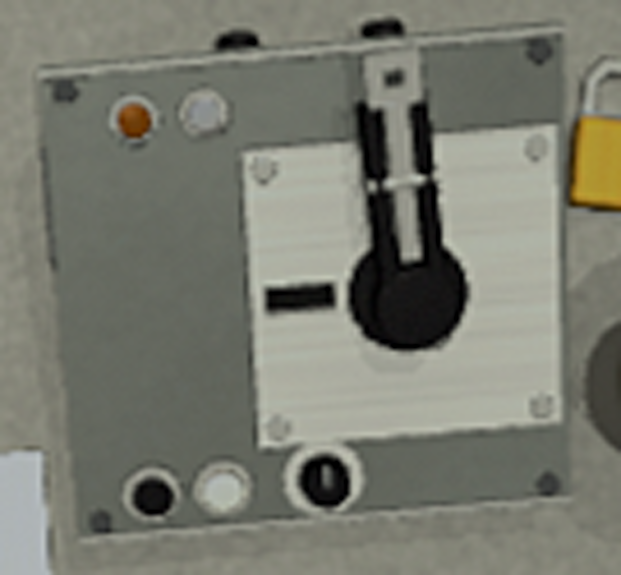

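The crop shows the plate corners at (240,152), (556,124), (563,420) and (258,447), the hub at (410,298), the slot at (300,297) and the eye hole at (393,78). The hasp is folded. I'll build the plate frame from these.

```bash
cat >> h.py <<'E'
from scipy.spatial.transform import Rotation as Ro
def plateframe():
    f=np.load('frame.npz'); return f['O'],f['R']
def goal(p_grasp, Rp):
    """desired grasp point and tool rotation in plate frame -> slide(mm), dr from current pose"""
    O,R=plateframe(); s=read_state()
    R0=Ro.from_rotvec(s['orientation']).as_matrix(); Rw=R@Rp
    tcp=O+R@np.array(p_grasp)-Rw[:,2]*.167
    return (R0.T@(tcp-np.array(s['tool_pos']))*1000).round(1), Ro.from_matrix(R0.T@Rw).as_rotvec().round(4)
def where():
    O,R=plateframe(); s=read_state(); R0=Ro.from_rotvec(s['orientation']).as_matrix()
    g=R.T@(np.array(s['tool_pos'])+R0[:,2]*.167-O)
    print('t',round(s['t'],2),'grasp plate mm',(g*1000).round(1),'F plate',(R.T@np.array(s['force'])).round(1),'open',round(s['opening'],4),'gf',round(s['gripper_force'],1),'q',np.round(s['q'],2))
    return g,R.T@R0
def Rt(phi,tilt=0):
    """tool x radial at handle angle phi, z into face; tilt leans the body outward"""
    x=np.array([np.cos(phi),np.sin(phi),0]); z=np.array([0,0,-1.]); 
    return np.c_[x,np.cross(z,x),z]@Ro.from_rotvec([0,-tilt,0]).as_matrix()
E
python3 - <<'E'
from h import *
z=np.load('top.npz'); p={k:z[k] for k in('fx','fy','cx','cy','rvec','tvec')}
c=np.array([.36195222,.03523332,-.10145941]); n=np.r_[-c[:2],1]; n/=np.linalg.norm(n)
R=cv2.Rodrigues(p['rvec'])[0]; C=-R.T@p['tvec']
def ray(u,v,hh):
    u=u/4.6+245-.4; v=v/4.6+135-.4
    q=R.T@np.array([(u-p['cx'])/p['fx'],(v-p['cy'])/p['fy'],1]); o=np.array([0,0,c[2]+hh/n[2]])
    return C+q*(((o-C)@n)/(q@n))
K=np.array([ray(*b,.010) for b in((240,152),(556,124),(563,420),(258,447))])
print('sides',np.linalg.norm(K-np.roll(K,1,0),axis=1))
O=K.mean(0)-.01*n
x=(K[0]+K[1]-K[2]-K[3]); x-=n*(x@n); x/=np.linalg.norm(x); y=np.cross(n,x); Rp=np.c_[x,y,n]
yy=K[0]+K[3]-K[1]-K[2]; print('O',O,'x heading',np.degrees(np.arctan2(x[1],x[0])),'from y',np.degrees(np.arctan2(-yy[0],yy[1])))
np.savez('frame.npz',O=O,R=Rp)
for nm,u,v,h in(('slot',300,297,.01),('hub top',410,296,.048),('eye hole',393,78,.047),('eye end',392,52,.045)):
    print(nm,((ray(u,v,h)-O)@Rp*1000).round(1))
# scene cross-check: project plate frame points in scene camera
s=np.load('scene.npz'); d=s['d']; ps={k:s[k] for k in('fx','fy','cx','cy','rvec','tvec')}
V,U=np.mgrid[0:384,0:512]; W=world(ps,d,U,V); L=(W-O)@Rp
a=(abs(L[...,0])<.06)&(abs(L[...,1])<.065)&(abs(L[...,2]-.01)<.008); print('scene plate h',np.median(L[a][:,2]))
hub=(np.hypot(L[...,0],L[...,1])<.05)&(L[...,2]>.035)&(L[...,2]<.06); print('scene hub',L[hub].min(0),L[hub].max(0),hub.sum())
img=s['img'].copy()
for q in((78,78,10),(78,-78,10),(-78,78,10),(-78,-78,10),(0,0,46),(0,53,10),(116,0,42)):
    uv=cv2.projectPoints((O+Rp@(np.array(q)/1000.)).reshape(1,3),ps['rvec'],ps['tvec'],np.array([[ps['fx'],0,ps['cx']],[0,ps['fy'],ps['cy']],[0,0,1]]),None)[0].ravel()
    cv2.circle(img,tuple(int(round(t*16)) for t in uv),16,(255,0,0),-1,shift=4)
cv2.imwrite('pics/sc.png',cv2.resize(img[195:285,170:310][:,:,::-1],None,fx=5,fy=5,interpolation=cv2.INTER_CUBIC))
print('move to',goal([.085,0,.16],Rt(0.05))); where()
E
```

```text
sides [0.15521048 0.15668774 0.15508732 0.15768229]
O [ 0.57451782 -0.07886558  0.1037099 ] x heading 6.155281389468308 from y 6.090048541682111
slot [ 0.6 52.8 10. ]
hub top [ 7.1  4.2 48. ]
eye hole [114.    7.8  47. ]
eye end [126.    7.4  45. ]
scene plate h 0.010262826934654901
scene hub [-0.01777188 -0.02349558  0.0350599 ] [0.04950732 0.01841454 0.04827083] 292
move to (array([ 479.1, -332.3,  -35.7]), array([-0.0579,  0.3449,  0.2016]))
t 0.1 grasp plate mm [-342.1 -441.3  264.5] F plate [ 0.5  0.4 -0.7] open 0.093 gf 0.0 q [-1.3   0.13  1.49 -0.    1.52 -0.09]
```

View pics/sc.png

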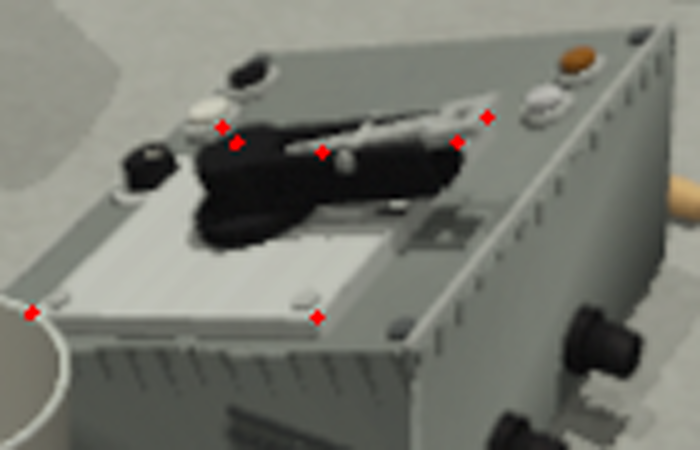

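The reprojected frame fits: the slot reads (0.6, 52.8) against the expected (0, 53), and the plate sides are 155–158 mm against 156 mm. Moving to above the grip.

servo_tool([
  {"slide":[60,-42,-10],"dr":[0,0,0],"jaw":0},
  {"slide":[120,-83,-20],"dr":[0,0.06,0.03],"jaw":0},
  {"slide":[160,-111,-25],"dr":[-0.02,0.12,0.07],"jaw":0},
  {"slide":[200,-139,-30],"dr":[-0.03,0.18,0.1],"jaw":0},
  {"slide":[240,-166,-36],"dr":[-0.04,0.24,0.14],"jaw":0},
  {"slide":[280,-194,-36],"dr":[-0.05,0.3,0.17],"jaw":0},
  {"slide":[320,-222,-36],"dr":[-0.058,0.345,0.2],"jaw":0},
  {"slide":[360,-250,-36],"dr":[-0.058,0.345,0.2],"jaw":0},
  {"slide":[400,-277,-36],"dr":[-0.058,0.345,0.2],"jaw":0},
  {"slide":[440,-305,-36],"dr":[-0.058,0.345,0.2],"jaw":0},
  {"slide":[479,-332,-36],"dr":[-0.058,0.345,0.2],"jaw":0},
  {"slide":[479,-332,-36],"dr":[-0.058,0.345,0.2],"jaw":0},
  {"slide":[479,-332,-36],"dr":[-0.058,0.345,0.2],"jaw":0},
  {"slide":[479,-332,-36],"dr":[-0.058,0.345,0.2],"jaw":0},
  {"slide":[479,-332,-36],"dr":[-0.058,0.345,0.2],"jaw":0},
  {"slide":[479,-332,-36],"dr":[-0.058,0.345,0.2],"jaw":0},
])

```text
t: 1.7
tool_pos: [0.5423, -0.0828, 0.4406]
orientation: [-3.08, -0.242, -0.545]
force: [-0.1, -0.2, -0.5]
opening: 0.0931
gripper_force: 0.0
```

Run:
```python
from h import *
where()
i,d,p=cam('wrist'); cv2.imwrite('pics/w1.png',i[:,:,::-1])
O,R=plateframe()
V,U=np.mgrid[0:384,0:512]; L=(world(p,d,U,V)-O)@R*1000
ok=(d>0)&(abs(L[...,0])<140)&(abs(L[...,1])<140)
pl=ok&(L[...,2]>5)&(L[...,2]<15)&(i.min(2)>130); print('plate',np.median(L[pl],0) if pl.any() else '',pl.sum())
g=ok&(L[...,2]>36)&(L[...,2]<52)&(L[...,0]>35)
for a in range(35,135,10):
    s=g&(abs(L[...,0]-a)<5)
    if s.sum()>5: print(a,'y',np.percentile(L[s][:,1],[2,50,98]).round(1),'z',np.median(L[s][:,2]).round(1),s.sum())
```

```text
t 1.7 grasp plate mm [ 84.7  -1.9 160.7] F plate [-0.3 -0.2 -0.5] open 0.0931 gf 0.0 q [-0.29 -0.19  1.76  0.13  1.25  1.1 ]
plate [36.16430355 32.38269566  9.79754326] 11713
35 y [-10.9   5.3  19.6] z 44.6 173
45 y [-10.5   5.4  20.7] z 44.8 343
55 y [-9.9  5.5 20.9] z 44.9 366
65 y [-10.    6.2  22.3] z 45.4 445
75 y [-8.8  6.9 22.2] z 45.6 413
85 y [-7.4  7.9 23.4] z 46.0 435
95 y [-6.8  9.  23.6] z 46.1 444
105 y [-5.1  8.7 21.9] z 49.5 395
115 y [-2.6  9.7 22.8] z 50.5 292
125 y [-2.   9.2 23. ] z 51.3 265
```

View pics/w1.png

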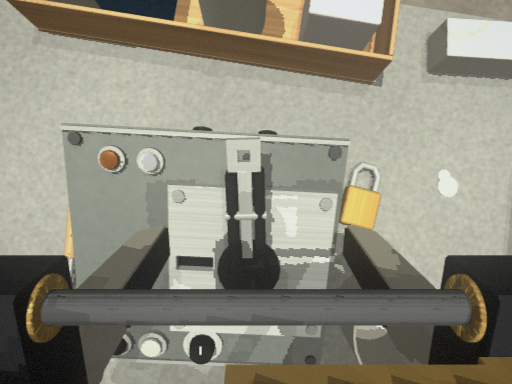

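The wrist view shows the grip pointing up with its axis at y of about 8 mm at r = 85, so the angle is about 0.07. Both fingers straddle it well clear. Computing the descent and the arc with a loose straddle.

Run:
```python
from h import *
print(goal([.085,.008,.038],Rt(.07)))
```

```text
(array([  0.7,  -9.9, 122.8]), array([ 0.0021, -0.0003, -0.0196]))
```

servo_tool([
  {"slide":[0.7,-9.9,20],"dr":[0,0,-0.02],"jaw":0},
  {"slide":[0.7,-9.9,40],"dr":[0,0,-0.02],"jaw":0},
  {"slide":[0.7,-9.9,60],"dr":[0,0,-0.02],"jaw":0},
  {"slide":[0.7,-9.9,80],"dr":[0,0,-0.02],"jaw":0},
  {"slide":[0.7,-9.9,95],"dr":[0,0,-0.02],"jaw":0},
  {"slide":[0.7,-9.9,108],"dr":[0,0,-0.02],"jaw":0},
  {"slide":[0.7,-9.9,117],"dr":[0,0,-0.02],"jaw":0},
  {"slide":[0.7,-9.9,122],"dr":[0,0,-0.02],"jaw":0.3},
  {"slide":[0.7,-9.9,122.5],"dr":[0,0,-0.02],"jaw":0.55},
  {"slide":[0.7,-9.9,122.5],"dr":[0,0,-0.02],"jaw":0.58},
  {"slide":[0.7,-9.9,122.5],"dr":[0,0,-0.02],"jaw":0.58},
  {"slide":[0.7,-9.9,122.5],"dr":[0,0,-0.02],"jaw":0.58},
  {"slide":[0.7,-9.9,122.5],"dr":[0,0,-0.02],"jaw":0.58},
], force=10)

```text
t: 3.05
tool_pos: [0.5837, -0.0679, 0.3262]
orientation: [-3.08, -0.276, -0.547]
force: [-0.5, 0.3, -0.4]
opening: 0.0495
gripper_force: 0.0
```

Run:
```python
from h import *
g,Rc=where()
phi0=np.arctan2(Rc[1,0],Rc[0,0]); print(phi0)
# arc: centre at (0,0), r .085
for a in np.r_[phi0:phi0+1.45:0.1]:
    print(np.round(a,2),*[v.tolist() for v in goal([.085*np.cos(a),.085*np.sin(a)+.001,.038],Rt(a))])
for a in (1.5,1.571): print(np.round(a,2),*[v.tolist() for v in goal([.085*np.cos(a),.085*np.sin(a),.038],Rt(a))])
```

```text
t 3.05 grasp plate mm [85.9  9.  38.6] F plate [-0.6  0.3 -0.2] open 0.0495 gf 0.0 q [-0.24 -0.01  1.81  0.13  1.02  1.1 ]
0.07227250522302424
0.07 [-1.1, 2.0, 0.6] [0.0016, -0.0011, -0.0]
0.17 [-1.5, -6.5, 0.6] [0.0017, -0.001, -0.1]
0.27 [-2.8, -14.9, 0.5] [0.0017, -0.0009, -0.2]
0.37 [-4.9, -23.1, 0.5] [0.0018, -0.0008, -0.3]
0.47 [-7.8, -31.1, 0.5] [0.0018, -0.0007, -0.4]
0.57 [-11.5, -38.8, 0.5] [0.0019, -0.0006, -0.5]
0.67 [-15.9, -46.0, 0.5] [0.0019, -0.0005, -0.6]
0.77 [-21.1, -52.8, 0.5] [0.0019, -0.0004, -0.7]
0.87 [-26.9, -59.0, 0.4] [0.002, -0.0003, -0.8]
0.97 [-33.3, -64.6, 0.4] [0.002, -0.0002, -0.9]
1.07 [-40.2, -69.5, 0.4] [0.002, -0.0002, -1.0]
1.17 [-47.5, -73.8, 0.4] [0.002, -0.0, -1.1]
1.27 [-55.3, -77.2, 0.4] [0.0021, 0.0001, -1.2]
1.37 [-63.4, -79.9, 0.4] [0.0021, 0.0002, -1.3]
1.47 [-71.6, -81.8, 0.4] [0.0021, 0.0003, -1.4]
1.5 [-74.0, -81.1, 0.4] [0.0021, 0.0003, -1.4277]
1.57 [-80.0, -81.8, 0.4] [0.0021, 0.0004, -1.4987]
```

servo_tool([
  {"slide":[-1,-1,0.5],"dr":[0,0,-0.03],"jaw":0.58},
  {"slide":[-1.5,-6.5,0.5],"dr":[0,0,-0.1],"jaw":0.58},
  {"slide":[-2,-11,0.5],"dr":[0,0,-0.15],"jaw":0.58},
  {"slide":[-2.8,-14.9,0.5],"dr":[0,0,-0.2],"jaw":0.58},
  {"slide":[-4.9,-23.1,0.5],"dr":[0,0,-0.3],"jaw":0.58},
  {"slide":[-7.8,-31.1,0.5],"dr":[0,0,-0.4],"jaw":0.58},
  {"slide":[-11.5,-38.8,0.5],"dr":[0,0,-0.5],"jaw":0.58},
  {"slide":[-15.9,-46,0.5],"dr":[0,0,-0.6],"jaw":0.58},
  {"slide":[-21.1,-52.8,0.5],"dr":[0,0,-0.7],"jaw":0.58},
  {"slide":[-26.9,-59,0.5],"dr":[0,0,-0.8],"jaw":0.58},
  {"slide":[-33.3,-64.6,0.5],"dr":[0,0,-0.9],"jaw":0.58},
  {"slide":[-40.2,-69.5,0.5],"dr":[0,0,-1.0],"jaw":0.58},
  {"slide":[-47.5,-73.8,0.5],"dr":[0,0,-1.1],"jaw":0.58},
  {"slide":[-55.3,-77.2,0.5],"dr":[0,0,-1.2],"jaw":0.58},
  {"slide":[-63.4,-79.9,0.5],"dr":[0,0,-1.3],"jaw":0.58},
  {"slide":[-67.5,-80.8,0.5],"dr":[0,0,-1.35],"jaw":0.58},
  {"slide":[-71.6,-81.6,0.5],"dr":[0,0,-1.4],"jaw":0.58},
  {"slide":[-74,-81.8,0.5],"dr":[0,0,-1.43],"jaw":0.58},
  {"slide":[-74,-81.8,0.5],"dr":[0,0,-1.43],"jaw":0.58},
  {"slide":[-74,-81.8,0.5],"dr":[0,0,-1.43],"jaw":0.58},
])

```text
t: 5.05
tool_pos: [0.5014, 0.0, 0.2979]
orientation: [2.003, 2.08, 0.387]
force: [1.2, 0.6, 1.3]
opening: 0.0394
gripper_force: 0.5
```

Run:
```python
from h import *
g,Rc=where(); print(np.arctan2(Rc[1,0],Rc[0,0]), Rc.round(3))
```

```text
t 5.05 grasp plate mm [ 6.2 85.3 37.7] F plate [1.6 0.5 0.8] open 0.0394 gf 0.5 q [-0.13 -0.24  2.06  0.09  0.98 -0.21]
1.501983136405515 [[ 0.069  0.998  0.001]
 [ 0.998 -0.069 -0.001]
 [-0.001  0.001 -1.   ]]
```

servo_tool([
  {"slide":[0,-2,0],"dr":[0,0,-0.03],"jaw":0.58},
  {"slide":[0,-4,0],"dr":[0,0,-0.07],"jaw":0.58},
  {"slide":[0,-6,0],"dr":[0,0,-0.07],"jaw":0.58},
  {"slide":[0,-7,0],"dr":[0,0,-0.07],"jaw":0.58},
  {"slide":[0,-8,0],"dr":[0,0,-0.07],"jaw":0.58},
  {"slide":[0,-8,0],"dr":[0,0,-0.07],"jaw":0.58},
])

```text
t: 5.65
tool_pos: [0.4939, -0.0002, 0.2951]
orientation: [1.925, 2.143, 0.374]
force: [1.4, 2.1, 1.6]
opening: 0.0389
gripper_force: 1.3
```

```bash
python3 -c "
from h import *
where()"
```

```text
t 5.65 grasp plate mm [-1.9 85.9 37.7] F plate [2. 2. 1.] open 0.0389 gf 1.3 q [-0.13 -0.26  2.09  0.09  0.97 -0.28]
```

servo_tool([
  {"slide":[0,-0.7,0],"dr":[0,0,0],"jaw":0.58},
  {"slide":[0,-1.4,0],"dr":[0,0,0],"jaw":0.58},
  {"slide":[0,-2,0],"dr":[0,0,0],"jaw":0.58},
  {"slide":[0,-2,0],"dr":[0,0,0],"jaw":0.58},
])

```text
t: 6.05
tool_pos: [0.4923, -0.0003, 0.2944]
orientation: [1.924, 2.143, 0.375]
force: [7.2, 2.8, 0.5]
opening: 0.0394
gripper_force: 3.5
```

```bash
python3 -c "
from h import *
where()"
```

```text
t 6.05 grasp plate mm [-3.4 86.  37.6] F plate [ 7.2  2.  -2. ] open 0.0394 gf 3.5 q [-0.14 -0.26  2.09  0.09  0.97 -0.28]
```

servo_tool([
  {"slide":[0,-0.7,0],"dr":[0,0,0],"jaw":0.58},
  {"slide":[0,-1.5,0],"dr":[0,0,0],"jaw":0.58},
  {"slide":[0,-1.5,0],"dr":[0,0,0],"jaw":0.58},
])

```text
t: 6.35
tool_pos: [0.4917, -0.0004, 0.2944]
orientation: [1.922, 2.141, 0.378]
force: [17.8, 4.7, -5.9]
opening: 0.0393
gripper_force: 7.3
```

```bash
python3 -c "
from h import *
where()"
```

```text
t 6.35 grasp plate mm [-3.5 85.9 37.8] F plate [ 15.1   2.9 -11.7] open 0.0393 gf 7.3 q [-0.14 -0.27  2.09  0.1   0.97 -0.28]
```

15 N with no further motion means the handle is hard home at off. The grip centre comes out at x of about 0. I'll back off, open, rise and look at the eye.

servo_tool([
  {"slide":[0,2,0],"dr":[0,0,0],"jaw":0.58},
  {"slide":[0,5,0],"dr":[0,0,0],"jaw":0.5},
  {"slide":[0,5,0],"dr":[0,0,0],"jaw":0.2},
  {"slide":[0,5,0],"dr":[0,0,0],"jaw":0.2},
  {"slide":[0,5,-15],"dr":[0,0,0],"jaw":0.2},
  {"slide":[5,5,-45],"dr":[0,0,0],"jaw":0.2},
  {"slide":[15,5,-80],"dr":[0,0,0],"jaw":0},
  {"slide":[15,5,-110],"dr":[0,0,0],"jaw":0},
  {"slide":[15,5,-120],"dr":[0,0,0],"jaw":0},
  {"slide":[15,5,-120],"dr":[0,0,0],"jaw":0},
  {"slide":[15,5,-120],"dr":[0,0,0],"jaw":0},
])

```text
t: 7.45
tool_pos: [0.4526, 0.0108, 0.4065]
orientation: [1.926, 2.145, 0.372]
force: [-0.2, -0.6, -0.8]
opening: 0.093
gripper_force: 0.0
```

```bash
cat > look.py <<'E'
from h import *
import sys
where()
i,d,p=cam('wrist'); cv2.imwrite('pics/%s.png'%sys.argv[1],i[:,:,::-1])
O,R=plateframe()
V,U=np.mgrid[0:384,0:512]; L=(world(p,d,U,V)-O)@R*1000
ok=(d>0)&(abs(L[...,0])<70)&(abs(L[...,1])<140)
slot=ok&(L[...,2]<15)&(abs(L[...,1])<78)&(i.min(2)>130); print('plate z',np.median(L[slot][:,2]))
g=ok&(L[...,2]>30)&(L[...,2]<110)&(abs(L[...,0])<25)
for a in range(35,140,6):
    s=g&(abs(L[...,1]-a)<3)
    if s.sum()>5: print(a,'x',np.percentile(L[s][:,0],[2,50,98]).round(1),'z',np.percentile(L[s][:,2],[5,50,95]).round(1),s.sum())
E
python3 look.py w2
```

```text
t 7.45 grasp plate mm [ -1.6 100.9 156. ] F plate [-0.5 -0.6 -0.7] open 0.093 gf 0.0 q [-0.12 -0.48  2.04  0.08  1.23 -0.24]
plate z 9.70887541964624
35 x [-15.8  -0.   15.7] z [40.7 44.6 46.5] 194
41 x [-15.7   0.4  15.6] z [41.4 44.7 46.5] 201
47 x [-15.6  -0.5  15.5] z [42.3 44.8 46.5] 205
53 x [-15.6   0.3  15.1] z [42.6 44.8 46.4] 212
59 x [-15.5   0.3  15.2] z [42.9 45.  46.3] 219
65 x [-16.1   0.3  16.7] z [44.3 45.6 46.7] 275
71 x [-15.3   1.1  16. ] z [42.1 45.4 46.6] 257
77 x [-15.3   1.1  15.8] z [43.4 45.9 47. ] 237
83 x [-15.1   0.3  15.7] z [43.8 46.  47.7] 239
89 x [-15.    0.2  15.6] z [34.9 45.9 48.4] 262
95 x [-14.9   0.2  15.4] z [35.5 46.1 49.1] 281
101 x [-14.9   0.2  15.4] z [36.1 46.3 50. ] 257
107 x [-12.2   0.2  12.6] z [48.5 49.8 50.9] 237
113 x [-12.1   1.   13.3] z [46.5 50.3 51.4] 215
119 x [-12.    0.5  13.2] z [50.3 51.2 52.4] 178
125 x [-11.9   0.9  13. ] z [50.8 51.8 53. ] 251
131 x [-11.9   0.2  12.6] z [48.  51.8 53.3] 127
```

View pics/w2.png

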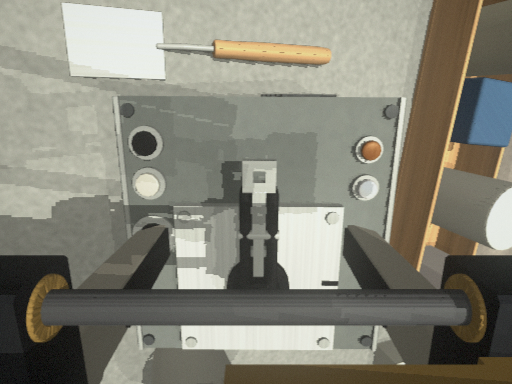

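The handle sits at off with its centre at x ≈ 0.2. The eye is at about (0.4, 116), top at 50 mm, so the hasp is at about 0.1 rad. I'll grip the eye by its side edges.

Run:
```python
from h import *
print(goal([.000,.117,.046],Rt(np.pi/2)))
for a in np.linspace(.1,1.6,16): print(round(a,2), (53*(np.cos(a)-np.cos(.09))).round(1), (-53*(np.sin(a)-np.sin(.09))).round(1))
```

```text
(array([ 16. ,   1.9, 109.5]), array([-0.0025,  0.0009,  0.0009]))
0.1 -0.1 -0.5
0.2 -0.8 -5.8
0.3 -2.2 -10.9
0.4 -4.0 -15.9
0.5 -6.3 -20.6
0.6 -9.0 -25.2
0.7 -12.2 -29.4
0.8 -15.9 -33.3
0.9 -19.8 -36.8
1.0 -24.1 -39.8
1.1 -28.7 -42.5
1.2 -33.6 -44.6
1.3 -38.6 -46.3
1.4 -43.8 -47.5
1.5 -49.0 -48.1
1.6 -54.3 -48.2
```

servo_tool([
  {"slide":[8,1.6,20],"dr":[0,0,0],"jaw":0},
  {"slide":[16,1.6,40],"dr":[0,0,0],"jaw":0.1},
  {"slide":[16,1.6,60],"dr":[0,0,0],"jaw":0.3},
  {"slide":[16,1.6,80],"dr":[0,0,0],"jaw":0.4},
  {"slide":[16,1.6,97],"dr":[0,0,0],"jaw":0.5},
  {"slide":[16,1.6,106],"dr":[0,0,0],"jaw":0.55},
  {"slide":[16,1.6,109.5],"dr":[0,0,0],"jaw":0.6},
  {"slide":[16,1.6,109.5],"dr":[0,0,0],"jaw":0.66},
  {"slide":[16,1.6,109.5],"dr":[0,0,0],"jaw":0.69},
  {"slide":[16,1.6,109.5],"dr":[0,0,0],"jaw":0.71},
  {"slide":[16,1.6,109.5],"dr":[0,0,0],"jaw":0.73},
  {"slide":[16,1.6,109.5],"dr":[0,0,0],"jaw":0.76},
  {"slide":[16,1.6,109.5],"dr":[0,0,0],"jaw":0.8},
  {"slide":[16,1.6,109.5],"dr":[0,0,0],"jaw":0.8},
  {"slide":[16,1.6,109.5],"dr":[0,0,0],"jaw":0.8},
], force=12)

```text
t: 9.0
tool_pos: [0.4898, 0.0305, 0.3057]
orientation: [1.924, 2.144, 0.373]
force: [-2.8, 0.0, 1.4]
opening: 0.0256
gripper_force: 12.0
```

```bash
python3 -c "
from h import *
where()"
```

```text
t 9.0 grasp plate mm [  1.  116.8  48. ] F plate [-2.2  0.3  2.3] open 0.0256 gf 12.0 q [-0.06 -0.28  2.08  0.06  0.99 -0.2 ]
```

Gripped, opening 25.6 mm. Swinging the eye up along the arc with a slight bias towards the off stop.

servo_tool([
  {"slide":[0,-1,0],"dr":[0,0,0],"jaw":0.8},
  {"slide":[-0.5,-1.2,-4],"dr":[0,0,0],"jaw":0.8},
  {"slide":[-1.4,-1.2,-8],"dr":[0,0,0],"jaw":0.8},
  {"slide":[-2.2,-1.2,-10.9],"dr":[0,0,0],"jaw":0.8},
  {"slide":[-4,-1.2,-15.9],"dr":[0,0,0],"jaw":0.8},
  {"slide":[-6.3,-1.2,-20.6],"dr":[0,0,0],"jaw":0.8},
  {"slide":[-9,-1.2,-25.2],"dr":[0,0,0],"jaw":0.8},
  {"slide":[-12.2,-1.2,-29.4],"dr":[0,0,0],"jaw":0.8},
  {"slide":[-15.9,-1.2,-33.3],"dr":[0,0,0],"jaw":0.8},
  {"slide":[-19.8,-1.2,-36.8],"dr":[0,0,0],"jaw":0.8},
  {"slide":[-24.1,-1.2,-39.8],"dr":[0,0,0],"jaw":0.8},
  {"slide":[-28.7,-1.2,-42.5],"dr":[0,0,0],"jaw":0.8},
  {"slide":[-33.6,-1.2,-44.6],"dr":[0,0,0],"jaw":0.8},
  {"slide":[-36,-1.2,-45.5],"dr":[0,0,0],"jaw":0.8},
  {"slide":[-36,-1.2,-45.5],"dr":[0,0,0],"jaw":0.8},
])

```text
t: 10.5
tool_pos: [0.477, -0.0066, 0.3491]
orientation: [1.924, 2.144, 0.375]
force: [-2.0, 3.6, 6.0]
opening: 0.0261
gripper_force: 12.0
```

```bash
python3 -c "
from h import *
where()"
```

```text
t 10.5 grasp plate mm [ 0.3 81.3 94.4] F plate [0.6 3.7 6.2] open 0.0261 gf 12.0 q [-0.16 -0.37  2.07  0.1   1.1  -0.29]
```

servo_tool([
  {"slide":[-4,0,-0.5],"dr":[0,0,0],"jaw":0.8},
  {"slide":[-8,0,-0.9],"dr":[0,0,0],"jaw":0.8},
  {"slide":[-12,0,-1.1],"dr":[0,0,0],"jaw":0.8},
  {"slide":[-15,0,-1.1],"dr":[0,0,0],"jaw":0.8},
  {"slide":[-17,0,-1],"dr":[0,0,0],"jaw":0.8},
  {"slide":[-17,0,-1],"dr":[0,0,0],"jaw":0.8},
])

```text
t: 11.1
tool_pos: [0.4785, -0.0237, 0.3506]
orientation: [1.924, 2.144, 0.374]
force: [-7.6, 3.5, 10.6]
opening: 0.0251
gripper_force: 12.0
```

```bash
python3 -c "
from h import *
where()
a=cam('scene'); cv2.imwrite('pics/s2.png',cv2.resize(a[0][180:300,160:320][:,:,::-1],None,fx=5,fy=5))"
```

```text
t 11.1 grasp plate mm [ 0.4 64.1 95.9] F plate [-3.1  4.3 12.4] open 0.0251 gf 12.0 q [-0.2  -0.36  2.06  0.11  1.11 -0.34]
```

View pics/s2.png

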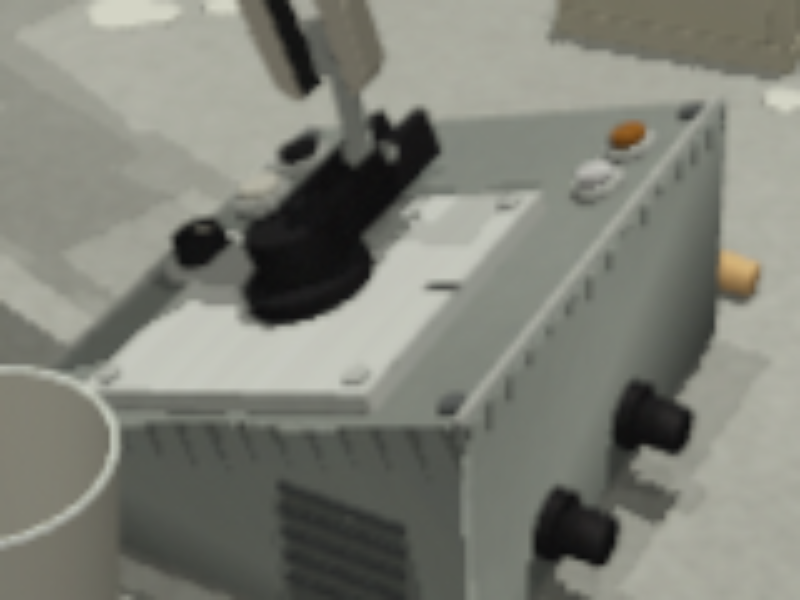

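servo_tool([
  {"slide":[-0.8,0.3,-1],"dr":[0,0,0],"jaw":0.8},
  {"slide":[-1.5,0.3,-2],"dr":[0,0,0],"jaw":0.8},
  {"slide":[-1.5,0.3,-2],"dr":[0,0,0],"jaw":0.8},
])

```text
t: 11.45
tool_pos: [0.4782, -0.0252, 0.3512]
orientation: [1.924, 2.144, 0.374]
force: [1.3, 4.4, 1.4]
opening: 0.0251
gripper_force: 12.0
```

```bash
python3 -c "
from h import *
where()"
```

```text
t 11.45 grasp plate mm [ 0.2 62.6 96.5] F plate [2.1 4.2 0.7] open 0.0251 gf 12.0 q [-0.2  -0.36  2.06  0.11  1.11 -0.34]
```

Vertical force is relieved. Next I'll nudge on towards the 1.60 stop.

servo_tool([
  {"slide":[-0.8,0,0],"dr":[0,0,0],"jaw":0.8},
  {"slide":[-1.5,0,0],"dr":[0,0,0],"jaw":0.8},
  {"slide":[-1.5,0,0],"dr":[0,0,0],"jaw":0.8},
])

```text
t: 11.75
tool_pos: [0.4784, -0.0269, 0.3512]
orientation: [1.924, 2.144, 0.373]
force: [-0.0, 4.5, 2.8]
opening: 0.0249
gripper_force: 12.0
```

```bash
python3 -c "
from h import *
where()"
```

```text
t 11.75 grasp plate mm [ 0.1 60.9 96.6] F plate [1.4 4.5 2.5] open 0.0249 gf 12.0 q [-0.2  -0.36  2.06  0.11  1.11 -0.34]
```

servo_tool([
  {"slide":[-0.8,0,0],"dr":[0,0,0],"jaw":0.8},
  {"slide":[-1.5,0,0],"dr":[0,0,0],"jaw":0.8},
  {"slide":[-1.5,0,0],"dr":[0,0,0],"jaw":0.8},
])

```text
t: 12.05
tool_pos: [0.4786, -0.0285, 0.3513]
orientation: [1.924, 2.144, 0.373]
force: [0.6, 2.9, 2.7]
opening: 0.0246
gripper_force: 12.0
```

```bash
python3 -c "
from h import *
where()"
```

```text
t 12.05 grasp plate mm [ 0.2 59.2 96.6] F plate [1.8 2.8 2.3] open 0.0246 gf 12.0 q [-0.21 -0.36  2.06  0.11  1.11 -0.35]
```

The pull isn't rising, so the pads are probably slipping on the eye. I'll release, lift and look.

servo_tool([
  {"slide":[0,0,0],"dr":[0,0,0],"jaw":0.6},
  {"slide":[0,0,0],"dr":[0,0,0],"jaw":0.4},
  {"slide":[0,0,0],"dr":[0,0,0],"jaw":0.4},
  {"slide":[0,0,-15],"dr":[0,0,0],"jaw":0.4},
  {"slide":[12,0,-40],"dr":[0,0,0],"jaw":0.2},
  {"slide":[30,0,-70],"dr":[0,0,0],"jaw":0},
  {"slide":[40,0,-90],"dr":[0,0,0],"jaw":0},
  {"slide":[40,0,-90],"dr":[0,0,0],"jaw":0},
  {"slide":[40,0,-90],"dr":[0,0,0],"jaw":0},
])

```text
t: 12.95
tool_pos: [0.4437, 0.0085, 0.4352]
orientation: [1.923, 2.144, 0.373]
force: [-0.5, -0.9, 0.3]
opening: 0.0903
gripper_force: 0.0
```

```bash
python3 look.py w3
python3 - <<'E'
from h import *
O,R=plateframe()
for n in('top','scene'):
    i,d,p=cam(n); V,U=np.mgrid[0:384,0:512]; L=(world(p,d,U,V)-O)@R*1000
    m=(abs(L[...,0])<18)&(L[...,1]>40)&(L[...,1]<140)&(L[...,2]>52)&(L[...,2]<112)&(d>0)
    print(n,m.sum())
    for h in range(55,112,8):
        s=m&(abs(L[...,2]-h)<4)
        if s.sum(): print(h,np.median(L[s],0).round(1),s.sum())
E
```

```text
t 12.95 grasp plate mm [1.000e-01 9.930e+01 1.862e+02] F plate [-0.5 -0.9  0.5] open 0.0903 gf 0.0 q [-0.13 -0.51  2.02  0.08  1.3  -0.25]
plate z 9.763696065920593
35 x [-15.2   7.2  15.7] z [43.3 45.3 46.4] 113
41 x [-15.1  -9.1  14.6] z [44.3 45.6 46.9] 30
59 x [-15.9   6.6  15.3] z [43.1 45.3 46.5] 88
65 x [-16.6  -0.3  17. ] z [32.8 45.5 46.8] 177
71 x [-13.8   0.5  14.2] z [ 43.7  89.  107.2] 917
77 x [-15.6   1.3  16. ] z [ 33.6  45.6 106.6] 181
83 x [-15.6  -6.8  15.9] z [33.7 45.5 46.6] 133
89 x [-15.5  -0.3  15.8] z [34.4 44.3 46.5] 213
95 x [-15.4  -0.3  15.6] z [34.1 44.  46.7] 224
101 x [-14.6   0.6  15.3] z [32.  37.1 46.3] 287
top 6
103 [-12.4  68.6 106.6] 3
111 [ -9.9  71.  107.7] 3
scene 184
55 [ 1.1 63.3 56.2] 15
63 [ 0.  63.7 62.8] 18
71 [ 2.4 63.7 71.2] 18
79 [ 0.2 65.4 79.2] 21
87 [ 1.4 65.5 87.2] 37
95 [ 5.1 66.8 94.7] 31
103 [ -0.8  67.2 103.9] 40
111 [  7.9  66.9 107.8] 4
```

View pics/w3.png

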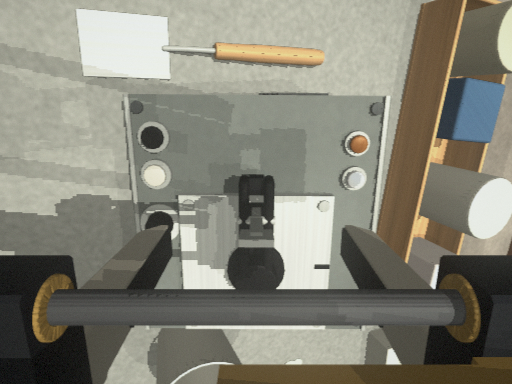

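The hasp stands but leans outward by about 0.09 rad: the scene depth gives y = 63.3 at h = 56 and 67 at h = 104. I'll push the eye home with closed fingertips from outside.

servo_tool([
  {"slide":[0,0,0],"dr":[0,0,0],"jaw":0.5},
  {"slide":[0,0,20],"dr":[0,0,0],"jaw":0.97},
  {"slide":[0,0,40],"dr":[0,0,0],"jaw":0.97},
  {"slide":[0,0,60],"dr":[0,0,0],"jaw":0.97},
  {"slide":[0,0,75],"dr":[0,0,0],"jaw":0.97},
  {"slide":[0,0,79],"dr":[0,0,0],"jaw":0.97},
  {"slide":[-5,0,79],"dr":[0,0,0],"jaw":0.97},
  {"slide":[-10,0,79],"dr":[0,0,0],"jaw":0.97},
  {"slide":[-14,0,79],"dr":[0,0,0],"jaw":0.97},
  {"slide":[-16,0,79],"dr":[0,0,0],"jaw":0.97},
  {"slide":[-18,0,79],"dr":[0,0,0],"jaw":0.97},
  {"slide":[-20,0,79],"dr":[0,0,0],"jaw":0.97},
  {"slide":[-20,0,79],"dr":[0,0,0],"jaw":0.97},
])

```text
t: 14.4
tool_pos: [0.4727, -0.0089, 0.3614]
orientation: [1.924, 2.144, 0.373]
force: [0.3, 0.2, 0.1]
opening: 0.0035
gripper_force: 0.1
```

```bash
python3 -c "
from h import *
where()"
```

```text
t 14.4 grasp plate mm [  0.   79.2 107.5] F plate [0.3 0.1 0. ] open 0.0035 gf 0.1 q [-0.16 -0.39  2.06  0.1   1.13 -0.3 ]
```

servo_tool([
  {"slide":[-1,0,0],"dr":[0,0,0],"jaw":0.97},
  {"slide":[-2,0,0],"dr":[0,0,0],"jaw":0.97},
  {"slide":[-3,0,0],"dr":[0,0,0],"jaw":0.97},
  {"slide":[-4,0,0],"dr":[0,0,0],"jaw":0.97},
  {"slide":[-4,0,0],"dr":[0,0,0],"jaw":0.97},
])

```text
t: 14.9
tool_pos: [0.4732, -0.0128, 0.3615]
orientation: [1.924, 2.144, 0.373]
force: [-1.5, 1.5, 1.9]
opening: 0.003
gripper_force: 0.8
```

```bash
python3 -c "
from h import *
where()"
```

```text
t 14.9 grasp plate mm [1.000e-01 7.540e+01 1.076e+02] F plate [-0.6  1.7  2.2] open 0.003 gf 0.8 q [-0.17 -0.39  2.06  0.1   1.13 -0.31]
```

Contact at about 1.7 N, which is the hasp's friction. Continuing to the stop.

servo_tool([
  {"slide":[-1,0,0],"dr":[0,0,0],"jaw":0.97},
  {"slide":[-2,0,0],"dr":[0,0,0],"jaw":0.97},
  {"slide":[-3,0,0],"dr":[0,0,0],"jaw":0.97},
  {"slide":[-3,0,0],"dr":[0,0,0],"jaw":0.97},
])

```text
t: 15.3
tool_pos: [0.4733, -0.0143, 0.3615]
orientation: [1.925, 2.147, 0.377]
force: [-5.1, 12.9, 3.8]
opening: 0.0028
gripper_force: 6.4
```

```bash
python3 -c "
from h import *
where()"
```

```text
t 15.3 grasp plate mm [1.000e-01 7.460e+01 1.076e+02] F plate [-2.1 13.3  4.9] open 0.0028 gf 6.4 q [-0.18 -0.38  2.06  0.11  1.13 -0.31]
```

The hasp is hard on its stop at 13 N. I'll back off and compute the tilted straddle pose for the trial push.

Run:
```python
from h import *
T=Rt(np.pi/2,.35); print(T.round(2))
zt=T[:,2]; g=np.array([0,.093,.028])-.019*zt; print(g)
print('pre',goal(g-.08*zt,T)); print('final',goal(g,T))
```

```text
[[ 0.    1.   -0.  ]
 [ 0.94 -0.   -0.34]
 [-0.34  0.   -0.94]]
[3.98932267e-19 9.95150583e-02 4.58480815e-02]
pre (array([ 1.101e+02,  1.000e-01, -3.000e+00]), array([ 0.0006, -0.3529,  0.0014]))
final (array([82.5,  0. , 72.1]), array([ 0.0006, -0.3529,  0.0014]))
```

servo_tool([
  {"slide":[5,0,0],"dr":[0,0,0],"jaw":0.97},
  {"slide":[25,0,-3],"dr":[0,0,0],"jaw":0.97},
  {"slide":[50,0,-3],"dr":[0,-0.08,0],"jaw":0.9},
  {"slide":[75,0,-3],"dr":[0,-0.17,0],"jaw":0.6},
  {"slide":[100,0,-3],"dr":[0,-0.26,0],"jaw":0.4},
  {"slide":[110,0,-3],"dr":[0,-0.353,0],"jaw":0.4},
  {"slide":[110,0,-3],"dr":[0,-0.353,0],"jaw":0.4},
  {"slide":[110,0,-3],"dr":[0,-0.353,0],"jaw":0.4},
  {"slide":[110,0,-3],"dr":[0,-0.353,0],"jaw":0.4},
  {"slide":[110,0,-3],"dr":[0,-0.353,0],"jaw":0.4},
])

```text
t: 16.3
tool_pos: [0.4609, 0.0925, 0.3638]
orientation: [1.831, 1.912, 0.028]
force: [-0.2, -0.6, -0.5]
opening: 0.0552
gripper_force: 0.0
```

Run:
```python
from h import *
where()
O,R=plateframe()
i,d,p=cam('scene'); V,U=np.mgrid[0:384,0:512]; L=(world(p,d,U,V)-O)@R*1000
m=(abs(L[...,0])<18)&(L[...,1]>40)&(L[...,1]<85)&(L[...,2]>50)&(L[...,2]<112)&(d>0)
for h in range(55,112,8):
    s=m&(abs(L[...,2]-h)<4)
    if s.sum(): print(h,np.median(L[s],0).round(1),s.sum())
T=Rt(np.pi/2,.35); g=np.array([0,.093,.028])-.019*T[:,2]; print('final',goal(g,T))
```

```text
t 16.3 grasp plate mm [  0.  123.7 120.8] F plate [-0.4 -0.6 -0.4] open 0.0552 gf 0.0 q [ 0.25 -0.34  2.04 -0.44  1.18  0.32]
55 [-0.2 62.1 54.4] 17
63 [ 2.9 61.  63. ] 18
71 [ 0.6 61.5 71. ] 18
79 [ 0.8 60.9 78.9] 20
87 [ 1.4 60.1 87.6] 36
95 [-4.  59.9 94.8] 27
103 [  2.3  59.6 103.2] 39
111 [ -4.1  62.3 107.2] 9
final (array([ 2.6, -0. , 78.7]), array([ 0.0006,  0.0039, -0.0007]))
```

The hasp now stands slightly past upright (about 1.6 rad). Descending to straddle the grip end.

servo_tool([
  {"slide":[2.6,0,20],"dr":[0,0,0],"jaw":0.4},
  {"slide":[2.6,0,40],"dr":[0,0,0],"jaw":0.4},
  {"slide":[2.6,0,55],"dr":[0,0,0],"jaw":0.4},
  {"slide":[2.6,0,67],"dr":[0,0,0],"jaw":0.4},
  {"slide":[2.6,0,75],"dr":[0,0,0],"jaw":0.4},
  {"slide":[2.6,0,78.5],"dr":[0,0,0],"jaw":0.4},
  {"slide":[2.6,0,78.5],"dr":[0,0,0],"jaw":0.4},
  {"slide":[2.6,4,78.5],"dr":[0,0,0],"jaw":0.4},
  {"slide":[2.6,8,78.5],"dr":[0,0,0],"jaw":0.4},
  {"slide":[2.6,10,78.5],"dr":[0,0,0],"jaw":0.4},
  {"slide":[2.6,10,78.5],"dr":[0,0,0],"jaw":0.4},
])

```text
t: 17.45
tool_pos: [0.4985, 0.0726, 0.2978]
orientation: [1.829, 1.913, 0.029]
force: [0.1, -0.5, 0.2]
opening: 0.056
gripper_force: 0.0
```

```bash
python3 -c "
from h import *
where()"
```

```text
t 17.45 grasp plate mm [ 10.9 100.1  46.6] F plate [ 0.1 -0.5  0.1] open 0.056 gf 0.0 q [ 0.19 -0.18  2.04 -0.46  1.01  0.33]
```

servo_tool([
  {"slide":[0,1,0],"dr":[0,0,0],"jaw":0.4},
  {"slide":[0,2,0],"dr":[0,0,0],"jaw":0.4},
  {"slide":[0,3,0],"dr":[0,0,0],"jaw":0.4},
  {"slide":[0,4,0],"dr":[0,0,0],"jaw":0.4},
  {"slide":[0,4,0],"dr":[0,0,0],"jaw":0.4},
])

```text
t: 17.95
tool_pos: [0.5014, 0.0728, 0.2981]
orientation: [1.83, 1.914, 0.026]
force: [-4.3, 1.2, 2.2]
opening: 0.0558
gripper_force: 2.1
```

```bash
python3 -c "
from h import *
where()"
```

```text
t 17.95 grasp plate mm [ 13.3 100.   45.9] F plate [-3.1  1.6  3.5] open 0.0558 gf 2.1 q [ 0.18 -0.17  2.03 -0.46  1.01  0.33]
```

servo_tool([
  {"slide":[0,0.7,0],"dr":[0,0,0],"jaw":0.4},
  {"slide":[0,1.4,0],"dr":[0,0,0],"jaw":0.4},
  {"slide":[0,1.4,0],"dr":[0,0,0],"jaw":0.4},
])

```text
t: 18.25
tool_pos: [0.5028, 0.0731, 0.2987]
orientation: [1.83, 1.914, 0.027]
force: [-4.4, 1.3, 0.9]
opening: 0.0558
gripper_force: 1.9
```

```bash
python3 -c "
from h import *
where()"
```

```text
t 18.25 grasp plate mm [ 14.9 100.2  45.9] F plate [-3.7  1.8  2.3] open 0.0558 gf 1.9 q [ 0.18 -0.17  2.02 -0.46  1.01  0.33]
```

servo_tool([
  {"slide":[0,0.7,0],"dr":[0,0,0],"jaw":0.4},
  {"slide":[0,1.4,0],"dr":[0,0,0],"jaw":0.4},
  {"slide":[0,1.4,0],"dr":[0,0,0],"jaw":0.4},
])

```text
t: 18.55
tool_pos: [0.504, 0.0733, 0.299]
orientation: [1.83, 1.914, 0.027]
force: [-4.8, 1.7, 0.7]
opening: 0.056
gripper_force: 2.0
```

```bash
python3 -c "
from h import *
where()"
```

```text
t 18.55 grasp plate mm [ 16.2 100.3  45.8] F plate [-4.1  2.2  2.3] open 0.056 gf 2.0 q [ 0.18 -0.17  2.02 -0.45  1.01  0.33]
```

servo_tool([
  {"slide":[0,0.5,0],"dr":[0,0,0],"jaw":0.4},
  {"slide":[0,1,0],"dr":[0,0,0],"jaw":0.4},
  {"slide":[0,1,0],"dr":[0,0,0],"jaw":0.4},
])

```text
t: 18.85
tool_pos: [0.5047, 0.0734, 0.2992]
orientation: [1.831, 1.915, 0.026]
force: [-7.5, 2.8, 1.6]
opening: 0.0557
gripper_force: 3.1
```

```bash
python3 -c "
from h import *
where()"
```

```text
t 18.85 grasp plate mm [ 16.7 100.3  45.7] F plate [-6.2  3.5  4. ] open 0.0557 gf 3.1 q [ 0.18 -0.16  2.02 -0.45  1.02  0.33]
```

servo_tool([
  {"slide":[0,0.5,0],"dr":[0,0,0],"jaw":0.4},
  {"slide":[0,1,0],"dr":[0,0,0],"jaw":0.4},
  {"slide":[0,1,0],"dr":[0,0,0],"jaw":0.4},
])

```text
t: 19.15
tool_pos: [0.5052, 0.0734, 0.2992]
orientation: [1.831, 1.915, 0.024]
force: [-9.7, 3.1, 3.0]
opening: 0.0559
gripper_force: 4.5
```

```bash
python3 -c "
from h import *
where()"
```

```text
t 19.15 grasp plate mm [ 16.9 100.2  45.6] F plate [-7.7  4.1  6. ] open 0.0559 gf 4.5 q [ 0.18 -0.16  2.02 -0.45  1.02  0.33]
```

servo_tool([
  {"slide":[0,0.7,0],"dr":[0,0,0],"jaw":0.4},
  {"slide":[0,1.3,0],"dr":[0,0,0],"jaw":0.4},
  {"slide":[0,1.3,0],"dr":[0,0,0],"jaw":0.4},
])

```text
t: 19.45
tool_pos: [0.506, 0.0735, 0.2992]
orientation: [1.832, 1.916, 0.022]
force: [-15.1, 4.1, 6.4]
opening: 0.0559
gripper_force: 6.2
```

```bash
python3 -c "
from h import *
where()"
```

```text
t 19.45 grasp plate mm [ 17.3 100.2  45.4] F plate [-11.5   5.7  11. ] open 0.0559 gf 6.2 q [ 0.18 -0.16  2.01 -0.45  1.02  0.33]
```

servo_tool([
  {"slide":[0,0.4,0],"dr":[0,0,0],"jaw":0.4},
  {"slide":[0,0.7,0],"dr":[0,0,0],"jaw":0.4},
  {"slide":[0,0.7,0],"dr":[0,0,0],"jaw":0.4},
])

```text
t: 19.75
tool_pos: [0.5063, 0.0735, 0.2993]
orientation: [1.833, 1.916, 0.021]
force: [-18.9, 3.7, 7.0]
opening: 0.0565
gripper_force: 7.3
```

```bash
python3 -c "
from h import *
where()"
```

```text
t 19.75 grasp plate mm [ 17.5 100.2  45.3] F plate [-14.9   5.6  12.8] open 0.0565 gf 7.3 q [ 0.18 -0.16  2.01 -0.45  1.02  0.33]
```

14.9 N with the handle held firmly by the hasp. Letting go, centring and withdrawing.

servo_tool([
  {"slide":[0,-3,0],"dr":[0,0,0],"jaw":0.4},
  {"slide":[0,-8,0],"dr":[0,0,0],"jaw":0.4},
  {"slide":[0,-13,0],"dr":[0,0,0],"jaw":0.4},
  {"slide":[0,-13,0],"dr":[0,0,0],"jaw":0.4},
  {"slide":[0,-13,-15],"dr":[0,0,0],"jaw":0.4},
  {"slide":[0,-13,-40],"dr":[0,0,0],"jaw":0.4},
  {"slide":[0,-13,-80],"dr":[0,0,0],"jaw":0.4},
  {"slide":[0,-13,-120],"dr":[0,0,0],"jaw":0.4},
  {"slide":[0,-13,-140],"dr":[0,0,0],"jaw":0.4},
  {"slide":[0,-13,-140],"dr":[0,0,0],"jaw":0.4},
  {"slide":[0,-13,-140],"dr":[0,0,0],"jaw":0.4},
])

```text
t: 20.85
tool_pos: [0.4462, 0.1161, 0.4195]
orientation: [1.828, 1.913, 0.029]
force: [0.1, -0.4, -0.8]
opening: 0.0559
gripper_force: 0.0
```

```bash
python3 look.py w4
python3 - <<'E'
from h import *
O,R=plateframe()
i,d,p=cam('scene'); V,U=np.mgrid[0:384,0:512]; L=(world(p,d,U,V)-O)@R*1000
cv2.imwrite('pics/s3.png',cv2.resize(i[150:350,130:330][:,:,::-1],None,fx=3,fy=3))
m=(abs(L[...,0])<22)&(L[...,1]>40)&(L[...,1]<85)&(L[...,2]>50)&(L[...,2]<112)&(d>0)
for h in range(55,112,8):
    s=m&(abs(L[...,2]-h)<4)
    if s.sum(): print(h,np.median(L[s],0).round(1),s.sum())
E
```

```text
t 20.85 grasp plate mm [  8.  148.5 177.3] F plate [-0.2 -0.4 -0.8] open 0.0559 gf 0.0 q [ 0.31 -0.38  1.97 -0.44  1.31  0.33]
plate z 9.601592735967568
35 x [-14.2  -6.3  16.6] z [43.7 45.2 46.2] 61
41 x [-14.1   2.2  17.6] z [42.5 45.2 46.6] 82
47 x [-13.8  -5.   17.4] z [42.9 45.2 46.4] 88
53 x [-12.5   9.6  18.3] z [42.9 45.2 46.3] 87
59 x [-12.    4.4  17.9] z [ 44.1  46.3 107.1] 166
65 x [-9.7  3.4 16.1] z [ 45.2  87.4 106.8] 1247
71 x [-12.    2.9  18.9] z [32.5 44.7 60. ] 250
77 x [-11.7  -3.4  18.9] z [42.7 45.2 46.7] 96
83 x [-11.4  11.4  19.6] z [43.3 45.4 46.7] 108
89 x [-11.3   4.9  19.5] z [34.2 44.6 46.4] 179
95 x [-11.    4.9  20.1] z [34.2 43.9 46.4] 192
101 x [-10.2   4.1  20.1] z [31.  36.5 46.1] 382
55 [ 5.1 61.4 55.2] 17
63 [ 4.7 60.9 62.9] 18
71 [ 5.4 60.3 71.4] 16
79 [ 5.7 60.1 79.2] 21
87 [ 4.7 59.6 87.5] 37
95 [ 8.4 59.6 95.2] 30
103 [  5.1  59.  103. ] 34
111 [  1.6  61.3 107.7] 14
```

View pics/s3.png

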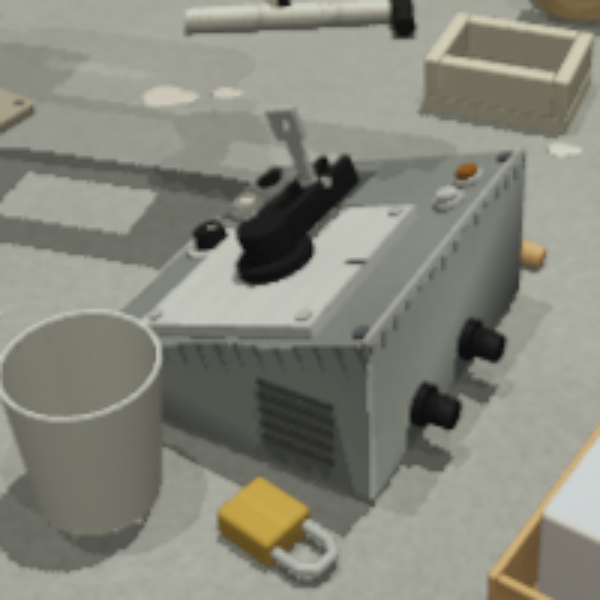

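The picture shows the hasp standing out at (290,145) and the handle at off, held about 0.05 rad back by the hasp. The tub, padlock and mould look undisturbed, and the robot is clear. Handing in.

```bash
python3 -c "
from plant import close_job
print(close_job())"
```

```text
the job is handed in; nothing more can be done
None
```

The isolator handle is off and the hasp stands fully out; the trial push of about 15 N was held firmly by the hasp (handle left about 0.05 rad back from its stop), nothing beside the box was touched, and the job was handed in at about 21 s.

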